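Lock a circuit board down in the test jig

ROBOT

A 7-joint arm with a two-finger parallel gripper is mounted at the origin on the work surface. World frame = base frame: x ahead of the robot, y to its left, z up, the work surface at z = 0. Lengths are in m, angles in rad, forces in N, time in s.
With the tool pointing down it reaches from about 0.35 to 0.9 m from the base axis. Payload 8.1 kg.
Tool frame: the origin (TCP) lies on the centre line of the jaws, within the pads' length; the fingertips stand arm.tips_ahead ahead of it and the grasp point (between the pads) lies 8 mm behind it (arm.tips_ahead is the distance from the TCP to the fingertips, in m); z points along the fingers, y is the direction in which the jaws open and shut (so a half turn about z gives the same grasp; the last joint's range is limited). The gripper opens to 92 mm and grips with 3 to 60 N. Pads are 19 mm wide; open, the fingers measure 130 mm over their backs; the gripper's body (75 mm by 190 mm) begins 47 mm behind the grasp point.
Start: joints at [-1.355, 0.434, 0.025, 1.573, -0.012, 1.134, -0.075], TCP at [0.196, 0.594, 0.238] pointing down, gripper open.
Joint ranges: [-2.62, 2.62], [-0.44, 2.09], [-1.27, 1.32], [0.08, 2.57], [-1.32, 4.46], [0.12, 2], [-2.74, 2.74]. Speed limits (rad/s): [2.22, 2.22, 3.01, 3.01, 3.14, 3.14, 3.14].

INTERFACE

Orientations are given as a rotation vector (axis times angle).
In Python, from cell import arm gives the robot as it stands. The module is installed in compiled form; this text tells all that it offers.
- The arm moves only by the tool jog_arm, never from a script. Its argument "moves" is a list of rows, each an object with "twist": the turn, a rotation vector about the tool's x, y, z in units of 10 degrees (1.0 is 10 degrees), a list of three; "xyz": the shift along the tool's x, y, z in units of 60 mm (1.0 is 60 mm), a list of three; "grip": the closure, from -1 (fully open) to 1 (shut). A call has 1 to 5 rows; each row is the pose to reach, as a shift and turn from the pose commanded when the call began, along the tool's axes at that moment; what a row does not reach only later rows make up. A row lasts 1/8 s, in which the tool goes at most 62.5 mm and 10.7 degrees, less where a joint would pass 70% of its speed; a pose out of reach is approached as far as the arm can. A call with a gripper value outside its range is refused whole. The fingers move at their own pace and stop on an object; "force" is the grip in N (left out, the last holds). Time passes only in rows, so rows that repeat a pose let the fingers close. It gives the time, the measured TCP pose, the force and the opening at its end, in the units of the state.
- arm.observe(): the state, without advancing time (a new reading comes with each control period).
- arm.get_image(name): name is "scene" or "top"; returns the picture (384x512x3 uint8, blue, green, red); there is no depth.
- arm.camera_params(name): a dict with "mtx" (3x3 intrinsics, pixels), "T" (4x4, takes a point from camera to world coordinates). Camera axes: x right, y down, z forward; pixel columns grow to the right and rows downward; lengths in m; the calibration is good to about 2 mm. A picture is of the moment at which its call begins. camera_params takes no time and is no camera call.
- arm.sign_off(): hands the job in, once; it reports no verdict.
The state is a dict: "clock": time; "joints": joint angles; "dq": joint speeds; "joint_efforts": joint torques, N m; "position": TCP position; "ee_rot": TCP orientation; "force": force on the tool from outside, world axes, zero at the start; "ft_torque": the same for the moment, N m; "width": opening from 0.0 (shut) to 1.0 (fully open).
Only numpy, scipy, OpenCV 4.12 (cv2) and the standard library are available. Lean on these libraries where they do the work, as an engineer would, in place of code of your own. Each camera call takes 0.05 s, during which the arm holds its last target. There are 200 camera calls.

TASK

Get the circuit board clamped for its test: with the fingertips, push the jig's carrier tray fully home, then push the press lever over to the jig's front and down past its dead point until it snaps into lock, and take the hand away. Only push: do not lift the board out of its nest, and leave everything else on the bench where it is.

Things in the scene. Friction and masses are not known exactly. Their poses are not given: they have to be found in the camera images.
- jig: circuit-board test jig fixed to the bench: grey box 220 (x) x 200 (y) x 55 mm high, two guide posts (tops 164 mm up), a rear column 64 wide, 215 mm high, and a lever-worked press. Origin: on the bench (z = 0) straight under the lever's pivot; the box reaches 122 mm in front of it, 102 behind. Jig -x is its front (roughly towards the robot), z up; lever and tray lie in its middle plane y = 0.
- tray: carrier tray: brown board 180 (jig x) x 138 mm sliding between rails on the jig's deck straight along the jig's x, friction 2 to 5 N; it stays where left. Its origin falls on the jig's origin when it is fully home, against a firm stop; it starts 35 to 60 mm out to the front (-x). Axes as the jig's.
- tray_front (a point): centre of the front face of the tray's upright aluminium front plate, 110 wide (jig y), 7 thick, 40 mm high (46 to 86 mm above the bench); at jig (-132, 0, 66) mm when home. Pushing this face towards jig +x runs the tray in. Nothing stands within 60 mm in front of it.
- lever (a joint): press lever angle, rad: 0 = open (press up; handle points up, leaning 20 degrees from vertical to the jig's front), growing as the handle swings to the front and down. Dead point 1.326; locked stop 1.431 (handle to the front, 12 degrees below level). Springs push it back to 0 before the dead point (3 to 7 N at the grip) and snap it to the stop after it, where it stays.
- lever_pivot (a point): axis of the lever, 180 mm above the bench, along the jig's y. Two steel cheek plates around it (34 mm over all in y) reach up to 198 mm and 18 mm in front of the axis.
- lever_grip (a point): point on the centre line of the lever's round grey grip, 100 mm from the pivot. The grip has radius 11 mm and covers 62 to 134 mm from the pivot; its tip is 306 mm up when open. Moves with the lever in the jig's plane y = 0.
- board: loose circuit board 80 (jig x) x 100 (jig y) x 3 mm with parts up to 14 mm tall above it, lying in the shallow nest of the tray; origin at the centre of its underside, 66 mm above the bench.
- press: press plate 80 x 196 x 10 mm on the two guide posts with four sprung rods below it, moved by the lever; origin at the centre of the plate's underside. The rods clear the board and its parts when the lever is open and press on the board with about 8 N when the lever is locked.
- car: small two-wheeled robot car standing on its wheels, 150 x 128 x 70 mm; origin on the bench under its middle. Bystander.
- meter: hand multimeter lying on its back, 165 x 78 x 45 mm; origin at the centre of its underside. Bystander.
- driver: screwdriver lying down, about 200 mm long; origin on the bench. Bystander.
- spool: metal-coloured reel of solder standing on its flange, diameter 54, height 44 mm; origin at the centre of its underside. Bystander.
- flux: small white jar with black cap, diameter 44, height 45 mm; origin at the centre of its underside. Bystander.
- cutters: small side cutters lying flat, 130 x 62 x 16 mm; origin on the bench. Bystander.
- bin: open grey parts bin, 100 x 70 x 35 mm; origin at the centre of its underside. Bystander.
Mind the look-alikes: they are no part of the job. Several things have the shape of the tray; the one meant has the colours described above. There is more than one size of the board; the job needs the smaller.

How it is judged:
On the way, in this order (a step that is already met when the one before it is completed fails the run):
1. the tray is pushed fully home (within 4 mm of its stop) while the lever is still open (below 0.3 rad) (x of tray_front in the frame of jig above -0.136 m and value of joint lever below 0.3 rad), for 0.2 s.
2. the lever has snapped past its dead point to the locked stop (above 1.39 rad) (value of joint lever above 1.39 rad), for 0.2 s.
At the end, for the whole second after the job is handed in: The tray is within 4 mm of fully home, the lever rests in lock (above 1.39 rad, past its dead point at 1.326), and the board lies at rest in its nest, centred under the press within 6 mm and pressed by the rods with more than 2 N (x of tray_front in the frame of jig above -0.136 m and value of joint lever above 1.39 rad and contact force between press and board above 2 N and x of board in the frame of press between -0.006 and 0.006 m and y of board in the frame of press between -0.006 and 0.006 m and linear speed of board below 0.01 m/s); the robot touches nothing.
It fails at once if the board is lifted more than 10 mm out of the tray's nest (z of board in the frame of jig above 0.076 m).
It fails at once if something else on the bench is moved more than 30 mm (distance of any of car, meter, driver, spool, flux, cutters, bin from where it was at the start of the episode above 0.03 m).
It also fails if it takes over 48 s, if anything falls off the work surface, if the arm or the gripper's body presses on something with over 40 N, if the wrist force passes 120 N, or if a joint passes its speed limit or range.

## Working session

There is one attempt and no reset: what is moved stays moved. The work goes in short steps, Python scripts to look and compute and a tool call to move; the robot and the scene stay as the last step left them, time stands still between calls to the robot, and variables do not carry over. Pictures are saved under pics/ and viewed, about 8 in all and at most 12, crops included, and the job is handed in when it is done.

Besides the shell and the picture viewer there is one more tool, called after ">>>" by a JSON object that holds its "api" and its "payload", one argument or row to a line. jog_arm: Moves the arm, as the interface text tells. Its arguments: {"type":"object","properties":{"moves":{"type":"array","items":{"type":"object","properties":{"twist":{"type":"array","items":{"type":"number"}},"xyz":{"type":"array","items":{"type":"number"}},"grip":{"type":"number"}}}},"force":{"type":"number"}},"required":["moves"]}

```bash
mkdir -p pics; python3 - <<'E'
from cell import arm
import cv2
for n in("scene","top"):
    cv2.imwrite(f"pics/{n}0.png",cv2.resize(arm.get_image(n),None,fx=1.5,fy=1.5,interpolation=cv2.INTER_CUBIC))
    p=arm.camera_params(n);print(n,p["mtx"].round(1).tolist(),p["T"].round(3).tolist())
print(arm.observe(),arm.tips_ahead)
E
```

```text
scene [[372.6, 0.0, 249.4], [0.0, 372.6, 193.2], [0.0, 0.0, 1.0]] [[0.361, 0.751, -0.553, 1.154], [0.932, -0.284, 0.223, -0.24], [0.011, -0.596, -0.803, 1.067], [0.0, 0.0, 0.0, 1.0]]
top [[395.8, 0.0, 255.4], [0.0, 395.8, 191.2], [0.0, 0.0, 1.0]] [[0.029, -0.985, 0.172, 0.324], [-1.0, -0.029, 0.001, -0.004], [0.004, -0.172, -0.985, 1.368], [0.0, 0.0, 0.0, 1.0]]
{'clock': 0.1, 'joints': array([-1.35456723,  0.4351291 ,  0.02496787,  1.57396068, -0.01159016,
        1.13398612, -0.0751142 ]), 'dq': array([-0.00135486, -0.00095576, -0.00037007, -0.0025933 , -0.00050224,
        0.00108805, -0.00060504]), 'joint_efforts': array([ 3.10299496e-03, -6.69117093e+01,  9.88361835e-01, -3.15147436e+01,
       -6.04461087e-02,  3.73088988e-02,  4.93975813e-05]), 'position': array([0.19582601, 0.593093  , 0.23705598]), 'ee_rot': array([-4.98797966e-01, -3.10165609e+00,  2.09820507e-03]), 'force': array([0.38081328, 0.1510728 , 0.24180059]), 'ft_torque': array([ 0.02349658,  0.03837375, -0.00562348]), 'width': 0.997781548626256} 0.011
```

View pics/scene0.png

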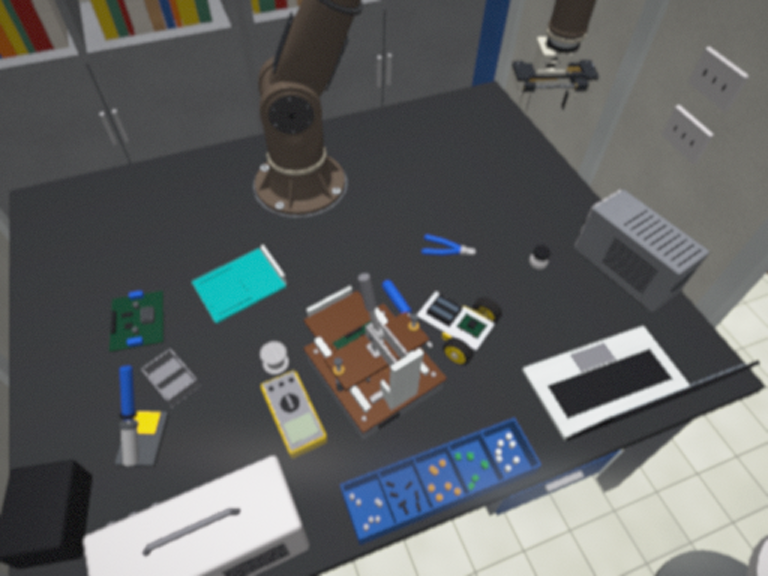

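View pics/top0.png

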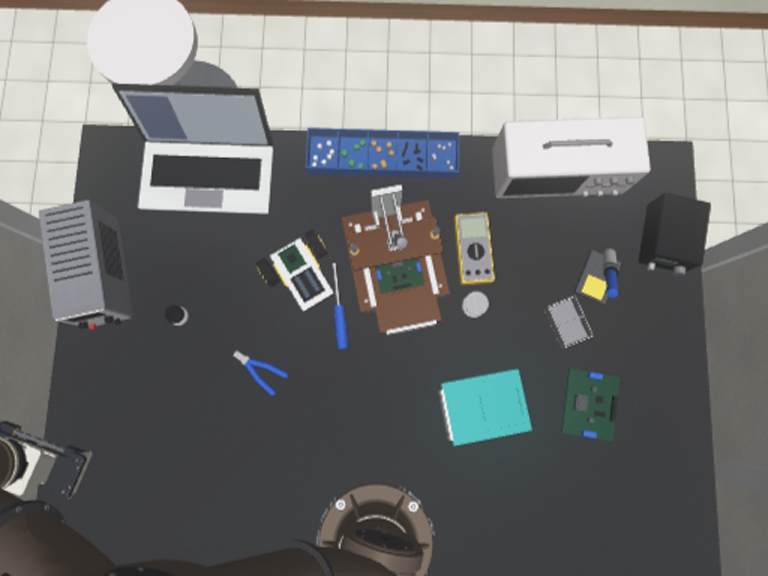

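The scene view shows the jig at about (370,350). The top view shows it at about (395,265), with its front plate at (412,327), lever tip near (398,242), driver at (340,305), car at (300,270), meter at (475,248) and spool at (475,303).

Candidates in the top view:
- **Tray:** the brown tray in the jig at (405,300) or the turquoise tray-like sheet at (487,407). I choose the brown one.
- **Board:** the small one in the nest at (400,275) or the big one at (592,405). I choose the small one.

Next is one close crop to check the choice.

```bash
python3 - <<'E'
from cell import arm
import cv2,numpy as np
a=arm.get_image("top")[115:230,215:335]
b=arm.get_image("scene")[175:290,190:310]
f=lambda i:cv2.resize(i,None,fx=5,fy=5,interpolation=cv2.INTER_CUBIC)[:575,:]
cv2.imwrite("pics/crop1.png",cv2.resize(a,None,fx=5,fy=5,interpolation=cv2.INTER_CUBIC))
cv2.imwrite("pics/crop2.png",cv2.resize(b,None,fx=5,fy=5,interpolation=cv2.INTER_CUBIC))
E
```

```text
(no output)
```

View pics/crop1.png

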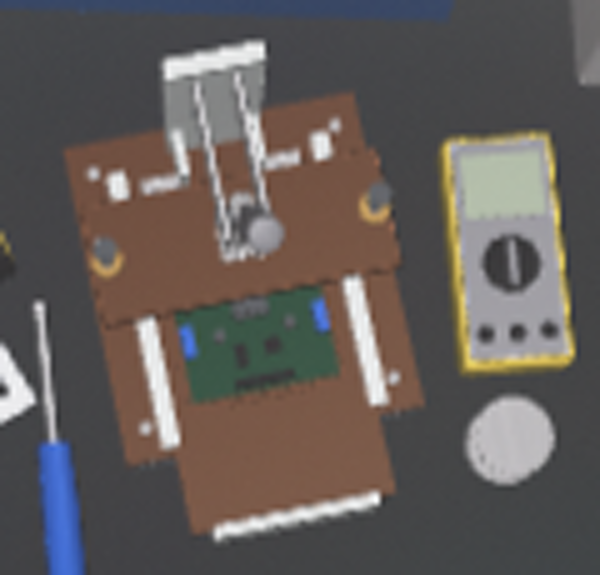

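View pics/crop2.png

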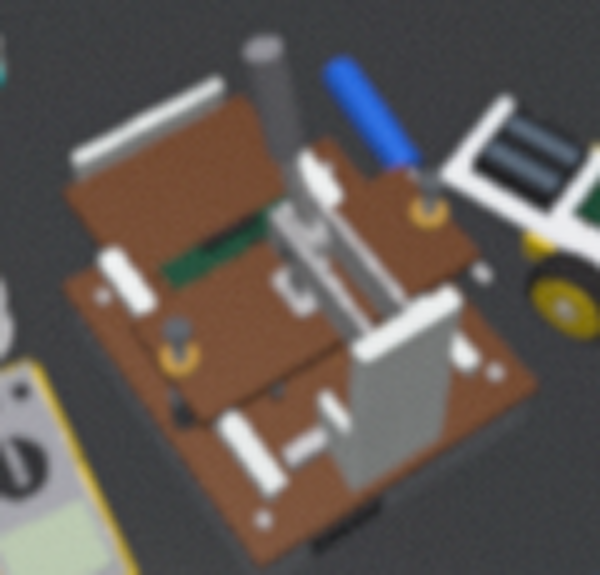

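The crops confirm the brown tray with the aluminium plate (crop 1, (213,535) to (380,497)), the small green board in its nest at (260,350) and the lever tip at (265,232). The driver's blue handle lies to the front left at (60,510). Next I fit the jig pose and the tray offset.

```bash
cat > fit.py <<'E'
from cell import arm
import numpy as np
from scipy.optimize import least_squares
def proj(n,P):
    p=arm.camera_params(n);C=np.linalg.inv(p["T"])@np.r_[P,1];q=p["mtx"]@C[:3];return q[:2]/q[2]
def crop(n,x,y): return np.array([215+x/5,115+y/5]) if n=="top" else np.array([190+x/5,175+y/5])
# view, crop px, jig point, moves with tray
O=[("top",65,150,(.100,.1,.055),0),("top",355,93,(.100,-.1,.055),0),("top",128,465,(-.120,.1,.055),0),("top",423,405,(-.120,-.1,.055),0),
("top",265,232,(-.046,0,.306),0),("top",213,537,(-.132,.055,.086),1),("top",382,500,(-.132,-.055,.086),1),
("scene",65,285,(-.12,-.1,.055),0),("scene",260,567,(.1,-.1,.055),0),("scene",537,385,(.1,.1,.055),0),("scene",265,48,(-.046,0,.306),0),
("scene",73,157,(-.132,-.055,.086),1),("scene",220,78,(-.132,.055,.086),1)]
def w(s,P,t):
    c,n=np.cos(s[2]),np.sin(s[2]);x=P[0]-t*s[3];return np.array([s[0]+c*x-n*P[1],s[1]+n*x+c*P[1],P[2]])
if __name__=="__main__":
    f=lambda s:np.concatenate([proj(n,w(s,P,t))-crop(n,x,y) for n,x,y,P,t in O])
    r=least_squares(f,[.55,0,.2,.05],loss="soft_l1",x_scale=.1);s=r.x
    print(s.round(4));print(f(s).reshape(-1,2).round(1).tolist())
    print("tray_front",w(s,(-.132,0,.066),1),"home",w(s,(-.132,0,.066),0),"tip",w(s,(-.046,0,.306),0),"pivot",w(s,(0,0,.18),0))
E
python3 fit.py
```

```text
[ 0.6393 -0.0244  0.2314  0.0512]
[[0.0, -0.5], [-1.1, -0.3], [-0.1, -1.3], [-0.7, -1.2], [-0.1, -0.1], [0.0, -0.8], [-0.7, -0.2], [-0.2, -0.2], [-0.2, -1.3], [-0.8, -0.2], [-1.0, -0.7], [-0.4, -0.5], [-0.9, -0.1]]
tray_front [ 0.46095115 -0.06638537  0.066     ] home [ 0.51079824 -0.05464108  0.066     ] tip [ 0.59450628 -0.03491892  0.306     ] pivot [ 0.63928035 -0.02436986  0.18      ]
```

The fit is good to about 1 px: yaw 13.3°, tray about 51 mm out. I'll move in three legs to in front of the plate, closing the fingers and turning tool x onto jig x (+148° about tool z).

>>> {"api": "jog_arm", "payload": {
  "moves": [
    {"xyz":[-0.5,-0.65,0],"twist":[0,0,1],"grip":1},
    {"xyz":[-1,-1.3,0],"twist":[0,0,2],"grip":1},
    {"xyz":[-1.5,-1.9,0],"twist":[0,0,3],"grip":1},
    {"xyz":[-1.9,-2.5,0],"twist":[0,0,4],"grip":1},
    {"xyz":[-2.36,-3.13,0],"twist":[0,0,5],"grip":1}
  ],
  "force": 20
}}

```text
clock: 0.82
position: [0.2717, 0.3694, 0.2377]
ee_rot: [-1.77, -2.595, -0.0]
force: [0.4, -0.3, 0.3]
width: 0.505
```

```bash
cat > go.py <<'E'
# python3 go.py jx jy tipz [lean]: row numbers to bring fingertip centre to a jig position, tool down, tool x along jig x
import sys,numpy as np
from scipy.spatial.transform import Rotation as R
from cell import arm
S=np.array([.6393,-.0244,.2314])
J=R.from_euler("z",S[2])
o=arm.observe();T=R.from_rotvec(o["ee_rot"]);p=o["position"]
tip=J.inv().apply(p+T.as_matrix()[:,2]*arm.tips_ahead-np.r_[S[:2],0])
print("clock",round(o["clock"],2),"tip in jig mm",(tip*1e3).round(1),"force jig",J.inv().apply(o["force"]).round(1),"w",round(o["width"],2),"q",o["joints"].round(2))
if len(sys.argv)>3:
    g=np.array([float(a) for a in sys.argv[1:4]])/1e3
    D=J*R.from_euler("x",np.pi)
    tcp=J.apply(g)+np.r_[S[:2],0]-D.as_matrix()[:,2]*arm.tips_ahead
    print("xyz",(T.inv().apply(tcp-p)/.06).round(2),"twist",(np.degrees((T.inv()*D).as_rotvec())/10).round(2))
E
python3 go.py -223 0 226
```

```text
clock 0.82 tip in jig mm [-267.5  467.7  226.7] force jig [ 0.3 -0.4  0.3] w 0.5 q [-1.26  0.16  0.24  1.98 -0.04  1.01 -0.63]
xyz [-7.82 -0.37  0.01] twist [-0.   -0.    9.82]
```

>>> {"api": "jog_arm", "payload": {
  "moves": [
    {"xyz":[-0.8,-0.05,0],"twist":[0,0,1],"grip":1},
    {"xyz":[-1.6,-0.1,0],"twist":[0,0,2],"grip":1},
    {"xyz":[-2.4,-0.1,0],"twist":[0,0,3],"grip":1},
    {"xyz":[-3.2,-0.15,0],"twist":[0,0,4],"grip":1},
    {"xyz":[-4,-0.2,0],"twist":[0,0,5],"grip":1}
  ]
}}

```text
clock: 1.45
position: [0.3495, 0.1419, 0.2378]
ee_rot: [-2.701, -1.604, -0.001]
force: [0.2, 0.2, 0.0]
width: 0.011
```

```bash
python3 go.py -223 0 226
```

```text
clock 1.45 tip in jig mm [-244.   228.3  226.8] force jig [0.2 0.2 0. ] w 0.01 q [-1.02 -0.01  0.51  2.15  0.    1.   -1.02]
xyz [-2.6   2.8   0.01] twist [-0.   -0.    4.82]
```

>>> {"api": "jog_arm", "payload": {
  "moves": [
    {"xyz":[-0.5,0.6,0],"twist":[0,0,1],"grip":1},
    {"xyz":[-1,1.1,0],"twist":[0,0,2],"grip":1},
    {"xyz":[-1.6,1.7,0],"twist":[0,0,3],"grip":1},
    {"xyz":[-2.1,2.2,0],"twist":[0,0,4],"grip":1},
    {"xyz":[-2.6,2.8,0],"twist":[0,0,4.82],"grip":1}
  ]
}}

```text
clock: 2.08
position: [0.4233, -0.0747, 0.2379]
ee_rot: [-3.12, -0.363, -0.001]
force: [0.3, 1.3, -0.5]
width: 0.008
```

```bash
python3 go.py -223 0 60
```

```text
clock 2.08 tip in jig mm [-221.7    0.6  226.9] force jig [ 0.6  1.2 -0.5] w 0.01 q [-0.68  0.11  0.83  2.06 -0.1   1.   -1.14]
xyz [-0.02  0.01  2.78] twist [-0. -0.  0.]
```

>>> {"api": "jog_arm", "payload": {
  "moves": [
    {"xyz":[0,0,0.9],"twist":[0,0,0],"grip":1},
    {"xyz":[0,0,1.8],"twist":[0,0,0],"grip":1},
    {"xyz":[0,0,2.7],"twist":[0,0,0],"grip":1},
    {"xyz":[0,0,2.75],"twist":[0,0,0],"grip":1},
    {"xyz":[0,0,2.75],"twist":[0,0,0],"grip":1}
  ]
}}

```text
clock: 2.7
position: [0.4239, -0.0739, 0.0739]
ee_rot: [3.12, 0.369, 0.001]
force: [-0.1, 0.6, 0.5]
width: 0.009
```

```bash
python3 go.py -143 0 62
```

```text
clock 2.7 tip in jig mm [-221.     1.2   62.9] force jig [0.1 0.6 0.5] w 0.01 q [-0.46  0.42  0.67  2.25 -0.46  0.6  -0.79]
xyz [1.3  0.03 0.02] twist [ 0.   -0.    0.02]
```

>>> {"api": "jog_arm", "payload": {
  "moves": [
    {"xyz":[0.25,0,0],"grip":1},
    {"xyz":[0.45,0,0],"grip":1},
    {"xyz":[0.6,0,0],"grip":1},
    {"xyz":[0.75,0,0],"grip":1},
    {"xyz":[0.9,0,0],"grip":1}
  ]
}}

```text
invalid input at $.moves[0]: expected keys twist, xyz, grip
```

>>> {"api": "jog_arm", "payload": {
  "moves": [
    {"xyz":[0.1,0,0],"grip":1},
    {"xyz":[0.2,0,0],"grip":1},
    {"xyz":[0.3,0,0],"grip":1},
    {"xyz":[0.36,0,0],"grip":1},
    {"xyz":[0.38,0,0],"grip":1}
  ]
}}

```text
invalid input at $.moves[0]: expected keys twist, xyz, grip
```

```bash
python3 go.py -143 0 62
```

```text
clock 2.7 tip in jig mm [-221.     1.2   62.9] force jig [0.1 0.6 0.5] w 0.01 q [-0.46  0.42  0.67  2.25 -0.46  0.6  -0.79]
xyz [1.3  0.03 0.02] twist [ 0.   -0.    0.02]
```

>>> {"api": "jog_arm", "payload": {
  "moves": [
    {"xyz":[0.25,0,0],"twist":[0,0,0],"grip":1},
    {"xyz":[0.45,0,0],"twist":[0,0,0],"grip":1},
    {"xyz":[0.6,0,0],"twist":[0,0,0],"grip":1},
    {"xyz":[0.75,0,0],"twist":[0,0,0],"grip":1},
    {"xyz":[0.9,0,0],"twist":[0,0,0],"grip":1}
  ]
}}

```text
clock: 3.32
position: [0.4751, -0.0608, 0.0729]
ee_rot: [-3.119, -0.37, 0.003]
force: [-7.5, -0.8, 7.5]
width: 0.003
```

>>> {"api": "jog_arm", "payload": {
  "moves": [
    {"xyz":[0.1,0,0],"twist":[0,0,0],"grip":1},
    {"xyz":[0.2,0,0],"twist":[0,0,0],"grip":1},
    {"xyz":[0.3,0,0],"twist":[0,0,0],"grip":1},
    {"xyz":[0.36,0,0],"twist":[0,0,0],"grip":1},
    {"xyz":[0.38,0,0],"twist":[0,0,0],"grip":1}
  ]
}}

```text
clock: 3.95
position: [0.4977, -0.0555, 0.0728]
ee_rot: [-3.119, -0.37, 0.002]
force: [-6.7, -2.2, 4.7]
width: 0.003
```

```bash
python3 go.py -143 0 62
```

```text
clock 3.95 tip in jig mm [-145.     2.2   61.8] force jig [-7.  -0.6  4.7] w 0.0 q [-0.47  0.52  0.65  2.09 -0.49  0.69 -0.83]
xyz [ 0.03  0.04 -0.  ] twist [-0.    0.01  0.03]
```

>>> {"api": "jog_arm", "payload": {
  "moves": [
    {"xyz":[0.04,0,0],"twist":[0,0,0],"grip":1},
    {"xyz":[0.07,0,0],"twist":[0,0,0],"grip":1},
    {"xyz":[0.1,0,0],"twist":[0,0,0],"grip":1},
    {"xyz":[0.1,0,0],"twist":[0,0,0],"grip":1}
  ]
}}

```text
clock: 4.45
position: [0.4983, -0.0553, 0.0721]
ee_rot: [-3.118, -0.367, 0.015]
force: [-21.8, -6.7, 16.9]
width: 0.004
```

```bash
python3 go.py
```

```text
clock 4.45 tip in jig mm [-144.5    2.3   61.1] force jig [-22.7  -1.6  16.9] w 0.0 q [-0.47  0.52  0.65  2.08 -0.49  0.7  -0.84]
```

The motion stopped at tip x = -144.5 and the force rose to 23 N, which looks like the stop. I'll back off, rise clear and check with a picture.

>>> {"api": "jog_arm", "payload": {
  "moves": [
    {"xyz":[-0.3,0,0],"twist":[0,0,0],"grip":1},
    {"xyz":[-0.8,0,0],"twist":[0,0,0],"grip":1},
    {"xyz":[-1,0,-0.9],"twist":[0,0,0],"grip":1},
    {"xyz":[-1,0,-1.9],"twist":[0,0,0],"grip":1},
    {"xyz":[-1,0,-2.9],"twist":[0,0,0],"grip":1}
  ]
}}

```text
clock: 5.08
position: [0.4461, -0.0682, 0.249]
ee_rot: [3.119, 0.37, 0.003]
force: [1.7, 1.4, 0.4]
width: 0.002
```

```bash
python3 go.py; python3 - <<'E'
from cell import arm
import cv2
b=arm.get_image("scene")[160:290,180:320]
cv2.imwrite("pics/crop3.png",cv2.resize(b,None,fx=4,fy=4,interpolation=cv2.INTER_CUBIC))
from fit import *
s=[.6393,-.0244,.2314,0]
for d in (0,.004):
  for y in (.055,-.055): print(d,y,((proj("scene",w(s,(-.132-d,y,.086),0))-[180,160])*4).round(1))
E
```

```text
clock 5.08 tip in jig mm [-198.1    1.7  238. ] force jig [2.  0.9 0.4] w 0.0 q [-0.74  0.16  0.9   2.01 -0.14  1.04 -1.11]
0 0.055 [246.9 164.1]
0 -0.055 [129.9 228.2]
0.004 0.055 [244.2 160.7]
0.004 -0.055 [127.3 224.6]
```

View pics/crop3.png

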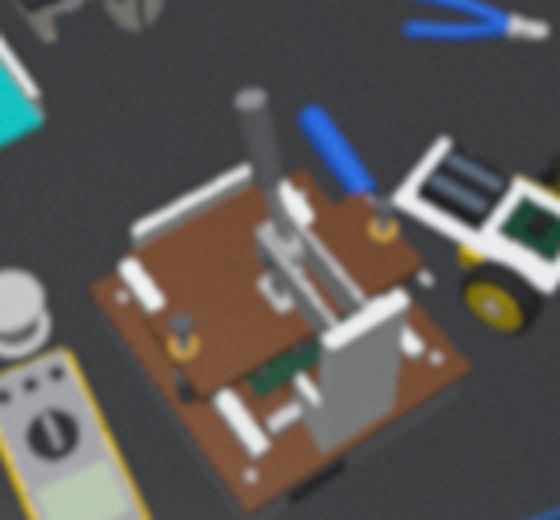

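The plate corners at (133,228) and (248,163) match the predicted home pixels to about 1 mm, and the lever is still open with its tip at (252,98). Next I go over the lever and down behind it.

>>> {"api": "jog_arm", "payload": {
  "moves": [
    {"xyz":[0,0,-0.95],"twist":[0,0,0],"grip":1},
    {"xyz":[0,0,-1.9],"twist":[0,0,0],"grip":1},
    {"xyz":[0.9,0.03,-1.95],"twist":[0,0,0],"grip":1},
    {"xyz":[1.8,0.03,-1.95],"twist":[0,0,0],"grip":1},
    {"xyz":[2.7,0.03,-1.95],"twist":[0,0,0],"grip":1}
  ]
}}

```text
clock: 5.75
position: [0.6061, -0.0305, 0.3644]
ee_rot: [-3.119, -0.374, -0.005]
force: [-0.2, -0.5, 0.8]
width: 0.002
```

```bash
python3 go.py 20 0 350
```

```text
clock 5.75 tip in jig mm [-33.7   1.7 353.4] force jig [-0.3 -0.5  0.8] w 0.0 q [-0.64  0.42  0.92  1.47 -0.34  1.42 -1.04]
xyz [0.89 0.03 0.06] twist [-0.   -0.02  0.04]
```

>>> {"api": "jog_arm", "payload": {
  "moves": [
    {"xyz":[0.9,0.03,0],"twist":[0,0,0],"grip":1},
    {"xyz":[0.9,0.03,0],"twist":[0,0,0],"grip":1},
    {"xyz":[0.9,0.03,0.6],"twist":[0,0,0],"grip":1},
    {"xyz":[0.9,0.03,1.15],"twist":[0,0,0],"grip":1},
    {"xyz":[0.9,0.03,1.15],"twist":[0,0,0],"grip":1}
  ]
}}

```text
clock: 6.38
position: [0.6551, -0.0206, 0.2932]
ee_rot: [-3.119, -0.37, 0.005]
force: [0.9, 0.3, 0.7]
width: 0.007
```

```bash
python3 go.py -16 0 283; python3 - <<'E'
import numpy as np
# fingertip-centre path: contact at radius r on the lever's upper side, finger half thickness h
r,h=103,9.5
for th in (0,.2,.4,.6,.8,1.0,1.15,1.3,1.37,1.45):
    a=np.radians(20)+th; c=r*np.array([-np.sin(a),np.cos(a)])+11*np.array([np.cos(a),np.sin(a)])
    print(th,(c+[h,180]).round(1))
E
```

```text
clock 6.38 tip in jig mm [1.620e+01 1.000e-01 2.822e+02] force jig [0.9 0.  0.7] w 0.01 q [-0.57  0.55  0.88  1.45 -0.43  1.34 -1.01]
xyz [-0.54 -0.   -0.01] twist [-0.01  0.02  0.03]
0 [-15.4 280.6]
0.2 [-34.9 273.6]
0.4 [-52.6 262.9]
0.6 [-67.8 248.9]
0.8 [-80.  232.2]
1.0 [-88.6 213.4]
1.15 [-92.4 198.4]
1.3 [-94.  182.9]
1.37 [-94.  175.7]
1.45 [-93.3 167.4]
```

>>> {"api": "jog_arm", "payload": {
  "moves": [
    {"xyz":[-0.5,0,0.02],"twist":[0,0,0],"grip":1},
    {"xyz":[-0.7,0,0.07],"twist":[0,0,0],"grip":1},
    {"xyz":[-0.85,0,0.14],"twist":[0,0,0],"grip":1},
    {"xyz":[-1.0,0,0.22],"twist":[0,0,0],"grip":1},
    {"xyz":[-1.15,0,0.32],"twist":[0,0,0],"grip":1}
  ]
}}

```text
clock: 7.0
position: [0.5903, -0.0374, 0.2768]
ee_rot: [3.119, 0.371, 0.005]
force: [0.9, -0.3, 6.2]
width: 0.008
```

```bash
python3 go.py -52.6 0 262.9; python3 - <<'E'
from cell import arm
import cv2
b=arm.get_image("scene")[120:270,200:330]
cv2.imwrite("pics/crop4.png",cv2.resize(b,None,fx=4,fy=4,interpolation=cv2.INTER_CUBIC))
E
```

```text
clock 7.0 tip in jig mm [-50.7  -1.4 265.8] force jig [ 0.8 -0.4  6.2] w 0.01 q [-0.64  0.44  0.91  1.65 -0.37  1.22 -0.99]
xyz [-0.03 -0.02  0.05] twist [ 0.   -0.02  0.03]
```

View pics/crop4.png

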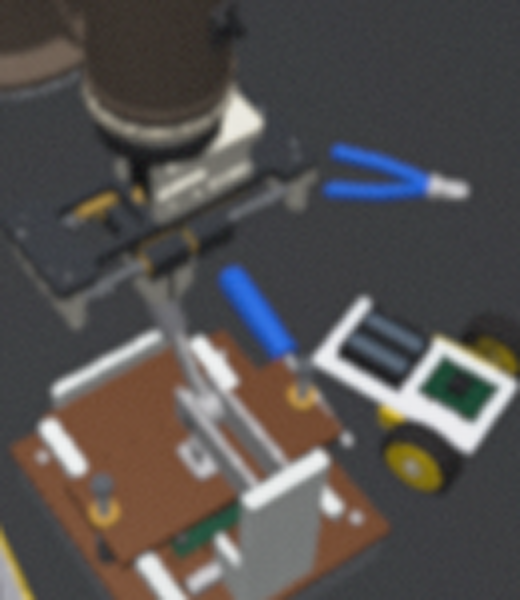

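The view shows the closed fingertips at (165,295) resting on the back of the grip, with the lever following (grip to cheeks at (195,400)). I continue along the arc.

>>> {"api": "jog_arm", "payload": {
  "moves": [
    {"xyz":[-0.13,0,0.11],"twist":[0,0,0],"grip":1},
    {"xyz":[-0.25,0,0.23],"twist":[0,0,0],"grip":1},
    {"xyz":[-0.36,0,0.37],"twist":[0,0,0],"grip":1},
    {"xyz":[-0.46,0,0.51],"twist":[0,0,0],"grip":1},
    {"xyz":[-0.54,0,0.67],"twist":[0,0,0],"grip":1}
  ]
}}

```text
clock: 7.68
position: [0.5582, -0.0452, 0.2361]
ee_rot: [3.12, 0.37, 0.003]
force: [-1.1, -0.7, 5.7]
width: 0.005
```

```bash
python3 go.py -94 0 183
```

```text
clock 7.67 tip in jig mm [-83.6  -1.6 225.1] force jig [-1.3 -0.4  5.7] w 0.0 q [-0.65  0.42  0.9   1.79 -0.37  1.11 -0.96]
xyz [-0.17 -0.03  0.7 ] twist [ 0.   -0.01  0.03]
```

>>> {"api": "jog_arm", "payload": {
  "moves": [
    {"xyz":[-0.06,0,0.16],"twist":[0,0,0],"grip":1},
    {"xyz":[-0.1,0,0.32],"twist":[0,0,0],"grip":1},
    {"xyz":[-0.13,0,0.48],"twist":[0,0,0],"grip":1},
    {"xyz":[-0.14,0,0.64],"twist":[0,0,0],"grip":1},
    {"xyz":[-0.14,0,0.76],"twist":[0,0,0],"grip":1}
  ]
}}

```text
clock: 8.3
position: [0.5493, -0.0466, 0.1888]
ee_rot: [-3.119, -0.37, 0.001]
force: [-0.5, -0.3, 0.5]
width: 0.001
```

```bash
python3 go.py -94 0 170
```

```text
clock 8.3 tip in jig mm [-92.7  -0.9 177.8] force jig [-0.6 -0.2  0.5] w 0.0 q [-0.63  0.46  0.87  1.87 -0.42  1.01 -0.91]
xyz [-0.02 -0.02  0.13] twist [-0.    0.    0.03]
```

The force fell to zero, so the lever has probably snapped over. I'll give it a small confirming push, then lift away and go back.

>>> {"api": "jog_arm", "payload": {
  "moves": [
    {"xyz":[0,0,0.07],"twist":[0,0,0],"grip":1},
    {"xyz":[0,0,0.13],"twist":[0,0,0],"grip":1},
    {"xyz":[0,0,0.16],"twist":[0,0,0],"grip":1},
    {"xyz":[0,0,0.16],"twist":[0,0,0],"grip":1}
  ]
}}

```text
clock: 8.8
position: [0.55, -0.0468, 0.183]
ee_rot: [-3.117, -0.369, -0.003]
force: [-13.6, 3.7, 37.2]
width: 0.007
```

>>> {"api": "jog_arm", "payload": {
  "moves": [
    {"xyz":[0,0,-0.6],"twist":[0,0,0],"grip":1},
    {"xyz":[0,0,-1.4],"twist":[0,0,0],"grip":1},
    {"xyz":[-0.8,0,-1.8],"twist":[0,0,0],"grip":1},
    {"xyz":[-1.7,0,-1.8],"twist":[0,0,0],"grip":1},
    {"xyz":[-2.6,0,-1.8],"twist":[0,0,0],"grip":1}
  ]
}}

```text
clock: 9.43
position: [0.3968, -0.084, 0.2878]
ee_rot: [3.119, 0.369, -0.0]
force: [-1.4, 0.4, 3.2]
width: 0.004
```

```bash
python3 go.py; python3 - <<'E'
from cell import arm
import cv2
b=arm.get_image("scene")[160:290,180:320]
cv2.imwrite("pics/crop5.png",cv2.resize(b,None,fx=4,fy=4,interpolation=cv2.INTER_CUBIC))
from fit import *
s=[.6393,-.0244,.2314,0]
for th in (1.25,1.326,1.431):
  a=th+np.radians(20);print(th,((proj("scene",w(s,(-.134*np.sin(a),0,.18+.134*np.cos(a)),0))-[180,160])*4).round(1))
E
```

```text
clock 9.43 tip in jig mm [-249.7   -2.4  276.8] force jig [-1.2  0.7  3.2] w 0.0 q [-0.95 -0.06  1.03  2.04  0.06  1.13 -1.29]
1.25 [183.5 125.9]
1.326 [184.5 134.6]
1.431 [186.8 147.4]
```

View pics/crop5.png

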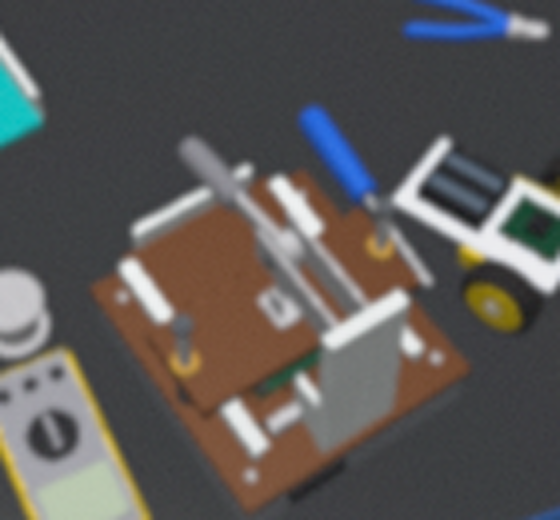

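The grip's end sits at about (188,147), where 1.431 rad is predicted. The plate corners are unchanged at (133,230) and (248,166), and the car, driver, meter, cutters and spool are undisturbed. I'm handing in.

```bash
python3 -c "
from cell import arm
print(arm.sign_off())"
```

```text
the job is handed in; nothing more can be done
None
```

The tray is home and the press lever is in lock. I handed the job in with the hand clear, at about 9.5 s on the clock. Sign-off gives no verdict.

- **Tray:** I pushed it with closed fingertips until it hit a firm stop at about 23 N. In the picture the front plate's corners matched the home position to about 1 mm, with the lever still open. The fingers stopped about 3 mm short of where I expected, which is within what the fit and the guessed finger thickness allow.
- **Lever:** I pushed it from behind along its arc. The push force dropped from about 6 N to zero as it snapped over. A short confirming push then met a hard stop, with about 37 N up and 14 N sideways, close to the 40 N limit if that applies to fingertips. The last picture puts the grip's end within about 2 pixels of the locked 1.431 rad position.
- **Last picture:** The tray plate had not moved from home. The car, driver, meter, cutters and spool looked undisturbed. The flux jar and bin were not in that picture.
- **Not checked:** I did not measure the board's centring or the rod force. The press hides most of the board, and only its edge shows.

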